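Switch a port selector through its H-gate to the piped port

ROBOT

A 6-joint arm with a two-finger parallel gripper is mounted at the origin on the work surface. World frame = base frame: x ahead of the robot, y to its left, z up, the work surface at z = 0. Lengths are in mm, angles in rad, forces in N, time in s.
With the tool pointing down it reaches from about 300 to 775 mm from the base axis. Payload 14.6 kg.
Tool frame: the origin (TCP) lies midway between the tips of the shut fingers; the grasp point (between the pads) lies manip.grasp_offset behind it (manip.grasp_offset is the distance from the TCP to the grasp point, in mm); z points along the fingers, y is the direction in which the jaws open and shut (so a half turn about z gives the same grasp; the last joint's range is limited). The gripper opens to 94 mm and grips with 3 to 60 N. Pads are 16 mm wide; open, the fingers measure 119 mm over their backs; the gripper's body (75 mm by 177 mm) begins 78 mm behind the grasp point.
Start: joints at [-1.365, 0.3, 1.521, -0, 1.321, -0.067], TCP at [148.179, -529.653, 205.446] pointing down, gripper open.
Joint ranges: [-3.03, 3.03], [-0.79, 2.21], [0.23, 2.52], [-1.04, 4.18], [0, 3.07], [-2.55, 2.55]. Speed limits (rad/s): [2.22, 2.22, 2.57, 3.14, 3.14, 3.14].

INTERFACE

Orientations are given as [roll, pitch, yaw] about the fixed x, y, z axes, in that order (R = Rz(yaw) Ry(pitch) Rx(roll)).
In Python, from cell import monitor, vision, order, manip gives the robot as it stands.
- The arm moves only by the shell command python3 -m jog 'ROWS' [FORCE]. ROWS is JSON, a list of rows, each a list of 7 numbers: the shift along the tool's x, y, z in cm, then the turn, a rotation vector about the tool's x, y, z in rad, then the opening in per cent of the stroke, from 0 (shut) to 100 (fully open). In form: [[tx, ty, tz, rx, ry, rz, jaw], ...]. A call has 1 to 8 rows; each row shifts and turns the commanded pose from where the row before left it, along the tool's axes as they then stand; what a row does not reach is not made up. A row lasts 1/10 s, in which the tool goes at most 50 mm and 8.59 degrees, less where a joint would pass 70% of its speed; a pose out of reach is approached as far as the arm can. A call is refused whole if a number of a shift passes 5 or a number of a turn 0.15, either way. A call with a gripper value outside its range is refused whole. The fingers move at their own pace and stop on an object; FORCE is the grip in N (left out, the last holds). Time passes only in rows, so rows that do not move let the fingers close. It gives the time, the measured TCP pose, the force and the opening at its end, in the units of the state.
- monitor.read_state(): the state, without advancing time (a new reading comes with each control period).
- vision.camera(name): name is "scene" or "top"; returns a dict with "color" (480x640x3 uint8, blue, green, red), "fx", "fy", "cx", "cy" (pixels), "cam_to_world" (4x4, takes a point from camera to world coordinates). Camera axes: x right, y down, z forward; pixel columns grow to the right and rows downward; lengths in mm; the calibration is good to about 2 mm. A picture is of the moment at which its call begins. There is no depth.
- order.sign_off(): hands the job in, once; it reports no verdict.
The state is a dict: "clock": time; "joints": joint angles; "qd": joint speeds; "effort": joint torques, N m; "eef_pos": TCP position; "eef_rot": TCP orientation; "wrist_force": force on the tool from outside, world axes, zero at the start; "moment": the same for the moment, N m; "finger_gap": finger opening in mm.
Only numpy, scipy, OpenCV 4.12 (cv2) and the standard library are available. Lean on these libraries where they do the work, as an engineer would, in place of code of your own. Each camera call takes 0.05 s, during which the arm holds its last target.

TASK

On the test bench, push the black-knobbed lever of the port selector out of its off slot, along the cross channel of the gate and fully home into the slot beside the one port that carries a tall pipe stub; the other three ports are closed with flat caps, so do not put the lever into their slots. Only push the lever from outside with the fingers: never take it between them. Leave the loose things lying around undisturbed, and finish with the fingers clear.

Things in the scene. Friction and masses are not known exactly. Their poses are not given: they have to be found in the camera images.
- selector: Port selector: fixed grey case, 230 (x) x 210 (y) x 100 mm high, aluminium gate plate on top. Origin: centre of its underside; x, y along its sides, z up; turned by up to 0.5 rad. Four ports stand on the plate at x = +-92, y = +-55 mm, the tallest 37 mm above the plate.
- gate (a point): Centre of the gate, on the plate's top, axes as the selector's. A cross channel runs along y through it. The off slot (y = 0) leaves it to -x only; each channel end (+y, -y) has a slot to +x and one to -x, each leading to the port at that corner. Channel and slots end in solid stops; the walls leave the lever a few mm of play.
- pivot (a point): Point about which the lever tilts, inside the case on its centre line, 20 mm above the table. The knob centre is 155 mm from it. No spring: the lever stays where it is left and takes 2 to 3 N at the knob to move. It must be in line with the channel to go across, and at the channel's end to enter a side slot.
- knob (a point): Centre of the round black knob (32 mm across, 32 mm high) on the steel lever (10 mm thick); z along the lever. Where it goes, in the selector's frame, mm above the table: channel x = 0, y -52 to 52 (175 high in the middle, 166 at the ends); side slot ends x = +-52, y = +-52 (156 high); off slot end x = -52, y = 0 (166 high). Play about 3 mm.
- gate_fore (a joint): Tilt of the lever towards the selector's +x (rad): 0 in the cross channel, about +0.36 or -0.36 at the end of a side slot, -0.34 at the end of the off slot. At the start between -0.33 and -0.20, in the off slot.
- gate_side (a joint): Tilt of the lever towards the selector's +y (rad): 0 in the middle column (off slot), about +0.34 or -0.34 in the side columns.
- outlet: The piped port: a plain steel stub, 18 mm pipe on a 26 mm collar, 35 mm tall, upright on the gate plate at one of the four port places. Fixed. Origin: centre of its underside, 101.5 mm above the table. The slot that leads towards it is the one to use.
- cap_a: One of three equal flat steel caps, 26 mm across and 8 mm tall, on the gate plate at the other port places. Fixed. Origin: centre of its underside.
- cap_b: One of three equal flat steel caps, 26 mm across and 8 mm tall, on the gate plate at the other port places. Fixed. Origin: centre of its underside.
- cap_c: One of three equal flat steel caps, 26 mm across and 8 mm tall, on the gate plate at the other port places. Fixed. Origin: centre of its underside.
- washer: Loose brass washer, 26 mm across, 6 mm thick, on the gate plate near its +y edge. Leave it.
- coupling: Loose steel pipe coupling, 42 mm across, 50 mm tall, standing on the table beside the selector's +y side. Origin: centre of its underside. Leave it.
- flange: Loose steel flange, 84 mm across, 26 mm tall, on the table beside the selector's +y side. Origin: centre of its underside. Leave it.
- phone: Loose phone, 145 x 70 x 9 mm, on the table beside the selector's -y side. Origin: centre of its underside. Leave it.
- multimeter: Loose hand meter, 170 x 75 x 32 mm, on the table beyond the selector. Origin: centre of its underside. Leave it.
- screwdriver: Loose screwdriver lying on the table beyond the selector. Leave it.
- carton: Loose carton, 110 x 120 x 100 mm, on the table to the robot's left. Origin: centre of its underside. Leave it.

How it is judged (in metres and radians):
On the way:
1. the lever is brought out of the off slot into the cross channel (fore tilt within 0.06 rad of 0) (value of joint gate_fore between -0.06 and 0.06 rad), for 0.1 s.
At the end, for the whole second after the job is handed in: The lever is at rest, fully home in the slot of the port with the tall stub: knob centre within 49 mm, seen from above, of the stub's axis (40 mm at the stop, so within about 9 mm of the stop) (horizontal distance between knob and outlet below 0.049 m and velocity of joint gate_fore between -0.05 and 0.05 rad/s and velocity of joint gate_side between -0.05 and 0.05 rad/s); the robot touches nothing.
It fails at once if the lever is taken between the fingers (the grasp point comes within 12 mm of the lever's axis at or below the knob) (x of the grasp point in the frame of knob between -0.012 and 0.012 m and y of the grasp point in the frame of knob between -0.012 and 0.012 m and z of the grasp point in the frame of knob below 0.02 m).
It fails at once if the lever goes well into the slot of a capped port (more than 30 mm of its 52 mm, at the knob) (horizontal distance between knob and cap_a below 0.062 m or horizontal distance between knob and cap_b below 0.062 m or horizontal distance between knob and cap_c below 0.062 m).
It fails at once if a loose thing is moved by more than 15 mm or lifted (distance of any of washer, coupling, flange, phone, multimeter, screwdriver, carton from where it was at the start of the episode above 0.015 m).
It also fails if it takes over 48 s, if anything falls off the work surface, if the arm or the gripper's body presses on something with over 40 N, if the wrist force passes 120 N, or if a joint passes its speed limit or range.

## Working session

There is one attempt and no reset: what is moved stays moved. The work goes in short steps, Python scripts to look and compute and a shell command to move; the robot and the scene stay as the last step left them, time stands still between calls to the robot, and variables do not carry over. Pictures are saved under pics/ and viewed, and the job is handed in when it is done.

```bash
mkdir -p pics; ls
python3 - <<'E'
from cell import monitor, vision, order, manip
import cv2
for n in ["scene","top"]:
    c=vision.camera(n); cv2.imwrite(f"pics/{n}0.png",c["color"]); print(n,c["fx"],c["fy"],c["cx"],c["cy"],c["cam_to_world"])
print(monitor.read_state(), manip.grasp_offset)
E
```

```text
pics
scene 494.2863690958554 494.2863690958554 311.69313480255107 247.8990010496508 [[-2.55053271e-01  5.91241383e-01 -7.65102252e-01  1.46784612e+03]
 [ 9.66876637e-01  1.47871666e-01 -2.08046964e-01  3.61068897e+02]
 [-9.86903053e-03 -7.92822551e-01 -6.09372632e-01  8.29125454e+02]
 [ 0.00000000e+00  0.00000000e+00  0.00000000e+00  1.00000000e+00]]
top 596.4397478553286 596.4397478553286 318.1501158741196 239.81706420313395 [[-2.44412177e-02 -9.81588589e-01  1.89437240e-01  3.56804867e+02]
 [-9.99686350e-01  2.29627778e-02 -9.99566376e-03  1.14390142e+02]
 [ 5.46162423e-03 -1.89622129e-01 -9.81841952e-01  1.29083056e+03]
 [ 0.00000000e+00  0.00000000e+00  0.00000000e+00  1.00000000e+00]]
{'clock': 0.1, 'joints': array([-1.36460375e+00,  3.00413346e-01,  1.52152066e+00,  3.25193128e-06,
        1.32069164e+00, -6.66020365e-02]), 'qd': array([ 1.40093090e-03, -8.37751875e-04, -7.25774477e-05,  1.15309332e-03,
        1.62529072e-03,  4.68711901e-04]), 'effort': array([ 7.33585966e-04, -5.32646549e+01, -3.53287375e+01,  7.09185563e-02,
        2.34439335e-02, -2.92023412e-05]), 'eef_pos': array([ 148.13186941, -529.43275483,  204.94356645]), 'eef_rot': array([-3.14056216e+00, -7.18917877e-05,  2.72793774e-01]), 'wrist_force': array([-0.50976721,  0.37543248, -0.02078948]), 'moment': array([-0.00093458,  0.01148481,  0.02545464]), 'finger_gap': 93.92105429620325} 18.8
```

View pics/scene0.png

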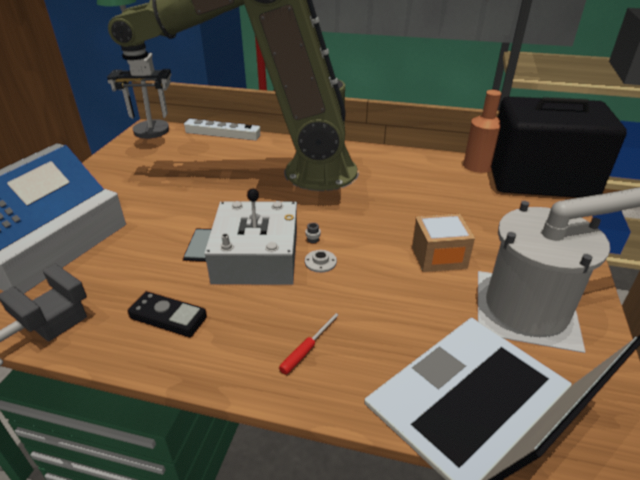

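View pics/top0.png

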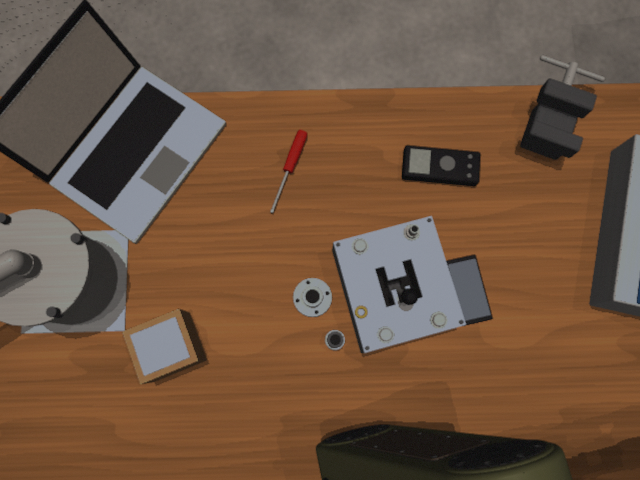

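```bash
cat > h.py <<'E'
import numpy as np, cv2
from cell import monitor, vision
def ray(c,uv):
    M=np.array(c["cam_to_world"]);d=M[:3,:3]@np.array([(uv[0]-c["cx"])/c["fx"],(uv[1]-c["cy"])/c["fy"],1]);return M[:3,3],d
def atz(c,uv,z):
    o,d=ray(c,uv);return o+d*(z-o[2])/d[2]
def tri(c1,u1,c2,u2):
    o1,d1=ray(c1,u1);o2,d2=ray(c2,u2)
    s=np.linalg.lstsq(np.c_[d1,-d2],o2-o1,rcond=None)[0]
    p,q=o1+s[0]*d1,o2+s[1]*d2
    return (p+q)/2,np.linalg.norm(p-q)
def proj(c,p):
    q=np.linalg.inv(np.array(c["cam_to_world"]))@np.r_[p,1];return np.array([c["fx"]*q[0]/q[2]+c["cx"],c["fy"]*q[1]/q[2]+c["cy"]])
def crop(n,x0,y0,x1,y1,k,f):
    c=vision.camera(n);cv2.imwrite(f,cv2.resize(c["color"][y0:y1,x0:x1],None,fx=k,fy=k,interpolation=cv2.INTER_CUBIC));return c
E
python3 - <<'E'
from h import *
crop("top",320,205,500,355,4,"pics/t1.png")
crop("scene",180,170,340,290,5,"pics/s1.png")
E
```

```text
(no output)
```

View pics/t1.png

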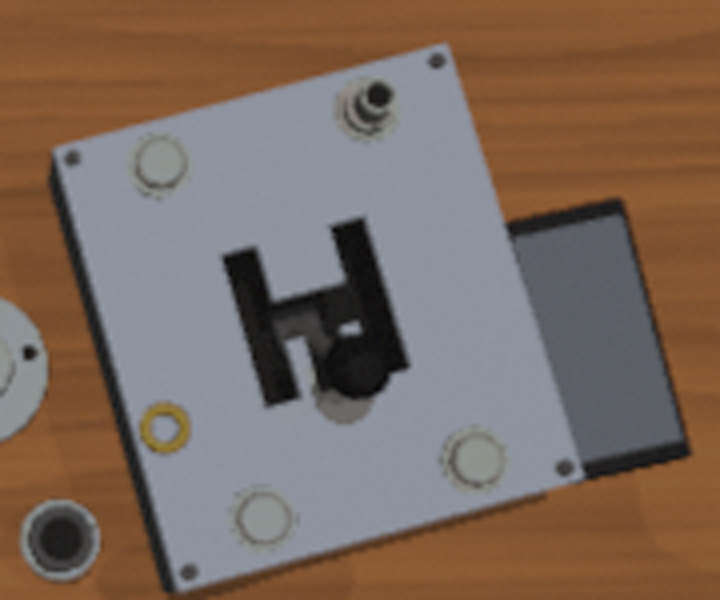

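View pics/s1.png

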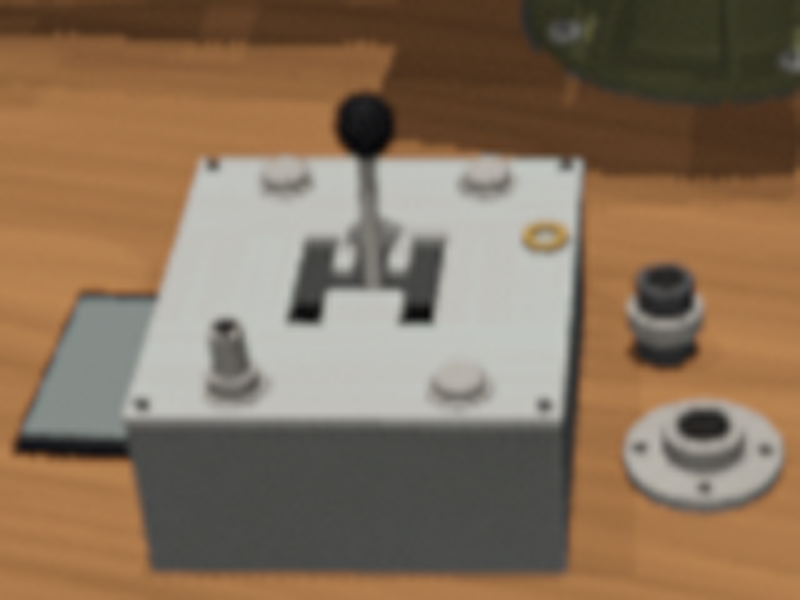

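The top view shows the tall stub at crop (376,100), far right (+x,-y). The knob is at top crop (359,366) and scene crop (365,124), with the lever in the off slot towards the robot. The caps are at the other three corners.

Run:
```python
from h import *
t=vision.camera("top");s=vision.camera("scene")
T=lambda u:(u[0]/4+320-.4,u[1]/4+205-.4)
S=lambda u:(u[0]/5+180-.4,u[1]/5+170-.4)
tc=[(583,475),(178,592),(52,150),(450,44)];sc=[(200,158),(583,160),(568,418),(125,418)]
P=[]
for a,b in zip(tc,sc):
    p,e=tri(t,T(a),s,S(b));q=atz(t,T(a),101.5);print(p.round(1),round(e,1),q.round(1));P.append(q)
P=np.array(P);c=P.mean(0);ax=(P[2]+P[3]-P[0]-P[1]);yaw=np.arctan2(ax[1],ax[0]);print("c",c,"yaw",yaw, np.linalg.norm(P[2]-P[1]),np.linalg.norm(P[0]-P[1]))
k,e=tri(t,T((359,366)),s,S((365,124)));print("knob",k,e)
o,e=tri(t,T((376,98)),s,S((228,326)));print("stub top",o,e)
R=np.array([[np.cos(yaw),np.sin(yaw)],[-np.sin(yaw),np.cos(yaw)]])
print("knob local",R@(k-c)[:2],"stub local",R@(o-c)[:2])
```

```text
[ 411.5 -186.5  101.7] 3.1 [ 411.  -185.   101.5]
[359.2  17.3  99.4] 0.6 [359.1  17.7 101.5]
[581.3  73.4  98.4] 1.0 [580.9  73.1 101.5]
[ 632.2 -133.1   97.7] 0.2 [ 631.3 -132.4  101.5]
c [495.5843644  -56.64385953 101.5       ] yaw 0.23946523919334986 228.59486686174168 209.28871614410116
knob [461.34563851 -66.36462735 170.75851988] 1.1838253651736583
stub top [597.37182673 -88.24200825 135.45876165] 2.585191391849655
knob local [-35.56732455  -1.32253605] stub local [ 91.38840327 -54.83876582]
```

```bash
cat >> h.py <<'E'
from scipy.spatial.transform import Rotation as Ro
C=np.array([495.6,-56.6]);YAW=0.2395
def goto(lx,ly,z):
    "shift in tool axes (cm) and turn to local x,y and height z"
    st=monitor.read_state();R=Ro.from_euler("xyz",st["eef_rot"]);p=st["eef_pos"]
    c,s=np.cos(YAW),np.sin(YAW)
    w=np.r_[C+np.array([[c,-s],[s,c]])@[lx,ly],z]
    Rt=Ro.from_euler("xyz",[np.pi,0,YAW])
    l=np.array([[c,s],[-s,c]])@(p[:2]-C)
    print("t",round(float(st["clock"]),2),"local now",l.round(1),p[2].round(1),"world tgt",w.round(1),"shift cm",(R.inv().apply(w-p)/10).round(2),"turn",(R.inv()*Rt).as_rotvec().round(3),"F",st["wrist_force"].round(1),"gap",st["finger_gap"].round(1))
E
python3 -c "
from h import *
goto(-80,-1,205);goto(-80,-1,152)"
```

```text
Traceback (most recent call last):
  File "h.py", line 25, in goto
    print("t",round(float(st["clock"]),2),"local now",l.round(1),p[2].round(1),"world tgt",w.round(1),"shift cm",(R.inv().apply(w-p)/10).round(2),"turn",(R.inv()*Rt).as_rotvec().round(3),"F",st["wrist_force"].round(1),"gap",st["finger_gap"].round(1))
                                                                                                                                                                                                                                ^^^^^^^^^^^^^^^^^^^^^^
AttributeError: 'float' object has no attribute 'round'
```

```bash
sed -i 's/st\["finger_gap"\].round(1)/round(st["finger_gap"],1)/' h.py
python3 -c "
from h import *
goto(-80,-1,205)"
```

```text
t 0.3 local now [-449.7 -377.1] 205.3 world tgt [418.1 -76.5 205. ] shift cm [ 38.2  -36.35   0.04] turn [-0.    -0.     0.033] F [-0.5 -0.  -0.3] gap 93.8
```

```bash
python3 -m jog '[[2.3,-2.2,0,0,0,0.033,0],[2.3,-2.2,0,0,0,0,0],[2.3,-2.2,0,0,0,0,0],[2.3,-2.2,0,0,0,0,0],[2.3,-2.2,0,0,0,0,0],[2.3,-2.2,0,0,0,0,0],[2.3,-2.2,0,0,0,0,0],[0,0,0,0,0,0,0]]'
python3 -c "
from h import *
goto(-80,-1,205)"
```

```text
clock: 1.1
eef_pos: [268.4, -339.2, 205.7]
eef_rot: [3.141, -0.0, 0.242]
wrist_force: [0.1, -1.0, 0.4]
finger_gap: 33.6
t 1.1 local now [-287.8 -220.6] 205.7 world tgt [418.1 -76.5 205. ] shift cm [ 20.84 -21.9    0.07] turn [ 0.    -0.     0.003] F [ 0.1 -1.   0.4] gap 33.6
```

```bash
python3 -m jog '[[3,-3.1,0,0,0,0,0],[3,-3.1,0,0,0,0,0],[3,-3.1,0,0,0,0,0],[3,-3.1,0,0,0,0,0],[3,-3.1,0,0,0,0,0],[3,-3.1,0,0,0,0,0],[2.8,-3.3,0,0,0,0,0],[0,0,0,0,0,0,0]]'
python3 -c "
from h import *
goto(-80,-1,152)"
```

```text
clock: 1.9
eef_pos: [418.5, -76.2, 205.4]
eef_rot: [-3.141, -0.0, 0.244]
wrist_force: [0.9, -0.2, 0.3]
finger_gap: 0.6
t 1.9 local now [-79.6  -0.8] 205.4 world tgt [418.1 -76.5 152. ] shift cm [-0.04  0.03  5.34] turn [-0.    -0.     0.005] F [ 0.9 -0.2  0.3] gap 0.6
```

```bash
python3 -m jog '[[0,0,2.6,0,0,0,0],[0,0,2.7,0,0,0.005,0],[0,0,0,0,0,0,0],[1,0,0,0,0,0,0],[1,0,0,0,0,0,0],[0.5,0,0,0,0,0,0],[0.5,0,0,0,0,0,0],[0,0,0,0,0,0,0]]'
python3 -c "
from h import *
goto(-26,-1,152)
crop('top',320,205,500,355,4,'pics/t2.png')
crop('scene',180,170,340,290,5,'pics/s2.png')
"
```

```text
clock: 2.7
eef_pos: [446.9, -72.1, 152.7]
eef_rot: [3.141, -0.0, 0.235]
wrist_force: [-0.7, -1.2, 1.8]
finger_gap: 0.5
t 2.7 local now [-51.   -3.5] 152.7 world tgt [470.6 -63.7 152. ] shift cm [ 2.5  -0.26  0.08] turn [ 0.    -0.    -0.004] F [-0.7 -1.2  1.8] gap 0.5
```

View pics/s2.png

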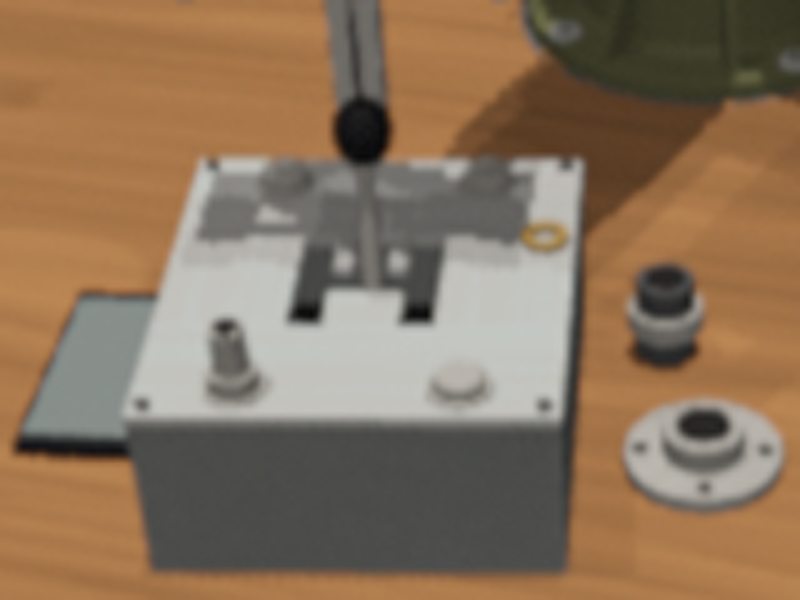

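View pics/t2.png

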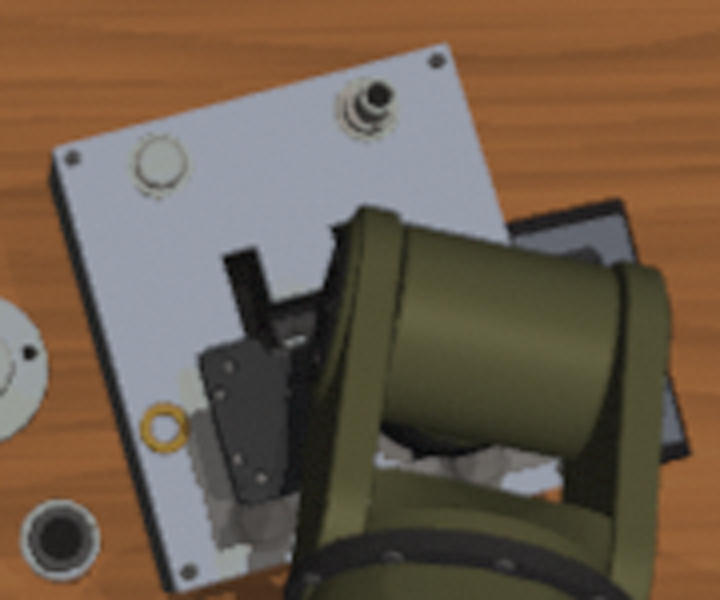

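Finger tips are right behind the knob (scene crop 362,130), contact just beginning. Pushing on towards the channel.

```bash
python3 -m jog '[[0.5,-0.1,0,0,0,0,0],[0.5,-0.1,0,0,0,0,0],[0.5,0,0,0,0,0,0],[0.5,0,0,0,0,0,0],[0.3,0,0,0,0,0,0],[0,0,0,0,0,0,0]]'
python3 -c "
from h import *
goto(-24,-1,152)
crop('scene',180,170,340,290,5,'pics/s3.png')
"
```

```text
clock: 3.4
eef_pos: [468.5, -64.7, 152.3]
eef_rot: [-3.141, 0.0, 0.235]
wrist_force: [-0.9, 0.5, 1.6]
finger_gap: 0.7
t 3.4 local now [-28.2  -1.5] 152.3 world tgt [472.5 -63.3 152. ] shift cm [ 0.42 -0.05  0.03] turn [-0.     0.    -0.005] F [-0.9  0.5  1.6] gap 0.7
```

View pics/s3.png

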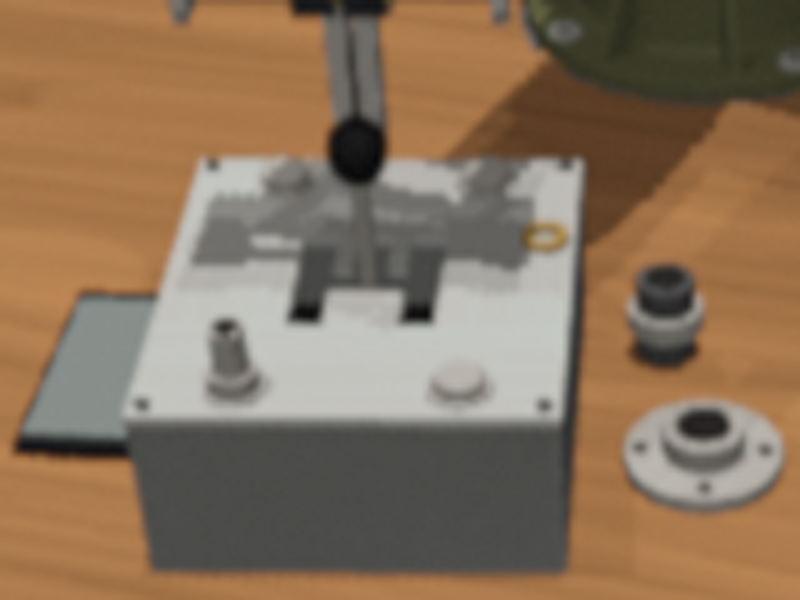

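```bash
cat >> h.py <<'E'
def kp(lx,ly):
    c,s=np.cos(YAW),np.sin(YAW)
    tx,ty=np.arcsin(np.clip(lx/155,-1,1)),ly/155
    z=20+np.sqrt(155**2-lx**2-ly**2)
    return np.r_[C+np.array([[c,-s],[s,c]])@[lx,ly],z]
def knobpix(l):
    c=vision.camera("scene")
    for x,y in l: print((x,y),((proj(c,kp(x,y))-[180,170]+.4)*5).round(0))
E
python3 -c "
from h import *
knobpix([(-36,0),(-10,0),(-5,0),(0,0),(4,0)])
goto(0,0,152)"
```

```text
(-36, 0) [369. 124.]
(-10, 0) [362. 144.]
(-5, 0) [361. 149.]
(0, 0) [360. 154.]
(4, 0) [359. 159.]
t 3.5 local now [-28.5  -1.5] 152.3 world tgt [495.6 -56.6 152. ] shift cm [ 2.85 -0.16  0.03] turn [-0.     0.    -0.005] F [-1.2  0.9  0.2] gap 0.4
```

```bash
python3 -m jog '[[0.2,0,0,0,0,0,0],[0.2,0,0,0,0,0,0],[0.1,0,0,0,0,0,0],[0,0,0,0,0,0,0],[0,0,0,0,0,0,0]]'
python3 -c "
from h import *
goto(0,0,152)
crop('scene',180,170,340,290,5,'pics/s4.png')
"
```

```text
clock: 4.0
eef_pos: [473.1, -63.7, 152.4]
eef_rot: [-3.142, 0.0, 0.235]
wrist_force: [-0.8, 0.5, 1.3]
finger_gap: 0.1
t 4.0 local now [-23.6  -1.5] 152.4 world tgt [495.6 -56.6 152. ] shift cm [ 2.36 -0.17  0.04] turn [-0.     0.    -0.005] F [-0.8  0.5  1.3] gap 0.1
```

View pics/s4.png

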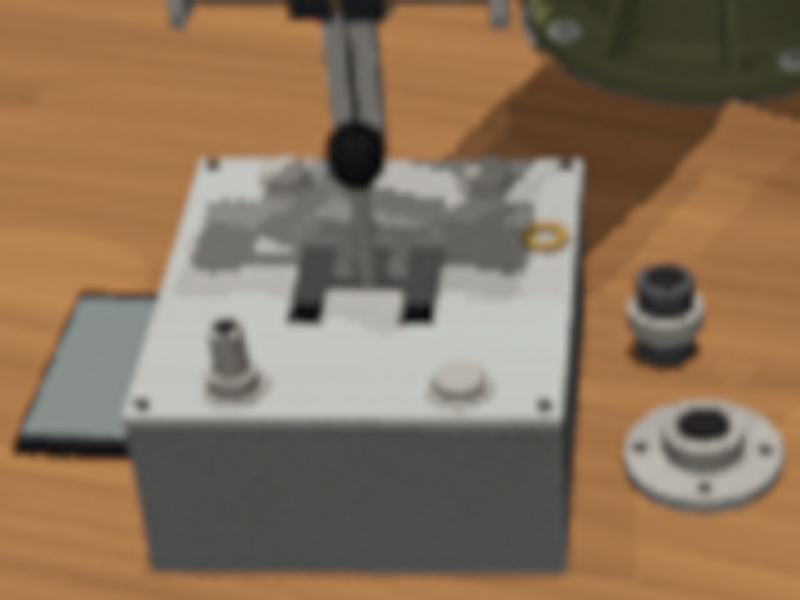

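Knob at crop (355,155): in the channel (x≈0 to 1, predicted 360,154). Now round to its +y side.

```bash
python3 -m jog '[[-1.5,0,0,0,0,0,0],[-1.5,0,0,0,0,0.005,0],[0,-2.5,0,0,0,0,0],[0,-2.5,0,0,0,0,0],[2,0,0,0,0,0,0],[2,0,0,0,0,0,0],[1.3,0,0,0,0,0,0],[0,0,0,0,0,0,0]]'
python3 -c "
from h import *
goto(0,20,152)
crop('scene',180,170,340,290,5,'pics/s5.png')
"
```

```text
clock: 4.85
eef_pos: [484.9, -9.6, 152.2]
eef_rot: [-3.142, -0.0, 0.23]
wrist_force: [-0.8, -0.2, -0.6]
finger_gap: 0.2
t 4.85 local now [ 0.8 48.1] 152.2 world tgt [490.9 -37.2 152. ] shift cm [-0.05  2.82  0.02] turn [-0.    -0.    -0.009] F [-0.8 -0.2 -0.6] gap 0.2
```

View pics/s5.png

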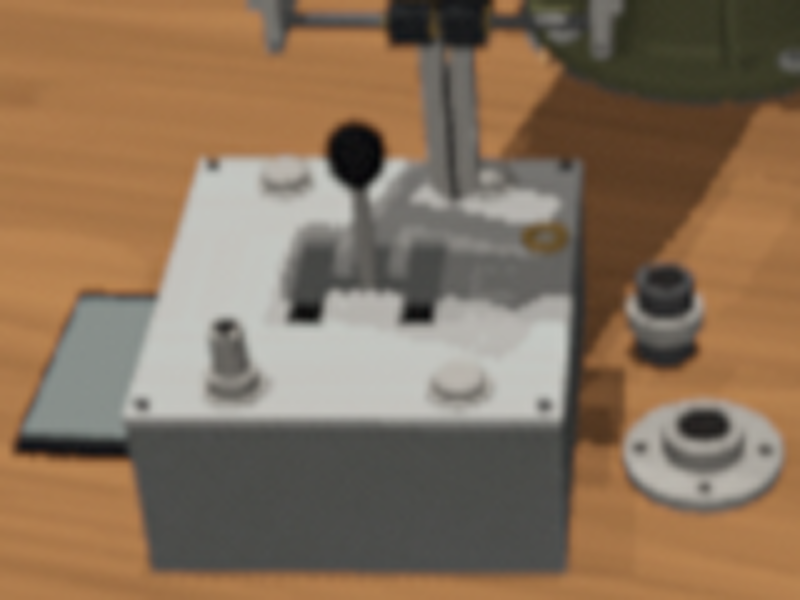

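```bash
python3 -m jog '[[0,1.2,0,0,0,-0.009,0],[0,0.8,0,0,0,0,0],[0,0.7,0,0,0,0,0],[0,0.7,0,0,0,0,0],[0,0.7,0,0,0,0,0],[0,0.7,0,0,0,0,0],[0,0,0,0,0,0,0]]'
python3 -c "
from h import *
goto(0,-24,152)
crop('scene',180,170,340,290,5,'pics/s6.png')
knobpix([(0,-20),(0,-40),(0,-52),(-8,-20)])
"
```

```text
clock: 5.6
eef_pos: [495.4, -57.4, 152.3]
eef_rot: [3.142, 0.0, 0.238]
wrist_force: [-0.5, 0.7, -0.5]
finger_gap: 0.6
t 5.6 local now [-0.4 -0.7] 152.3 world tgt [501.3 -79.9 152. ] shift cm [0.04 2.33 0.03] turn [ 0.     0.    -0.001] F [-0.5  0.7 -0.5] gap 0.6
(0, -20) [320. 156.]
(0, -40) [281. 163.]
(0, -52) [258. 169.]
(-8, -20) [322. 148.]
```

View pics/s6.png

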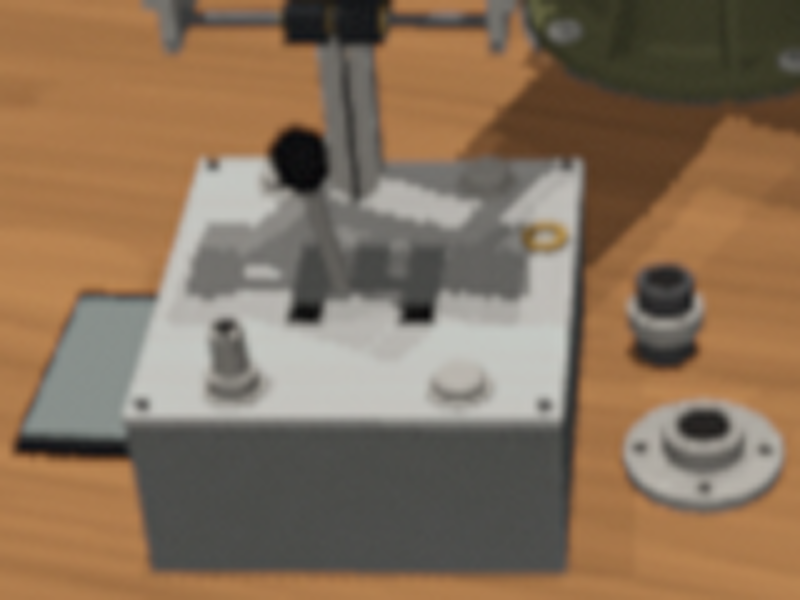

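Knob at (299,159), so y≈-30 and it stays in the channel. On to the channel's end.

```bash
python3 -m jog '[[0,0.6,0,0,0,0,0],[0,0.6,0,0,0,0,0],[0,0.5,0,0,0,0,0],[0,0.3,0,0,0,0,0],[0,0.2,0,0,0,0,0],[0,0,0,0,0,0,0]]'
python3 -c "
from h import *
goto(0,-24,152)
crop('scene',180,170,340,290,5,'pics/s7.png')
"
```

```text
clock: 6.3
eef_pos: [500.6, -78.2, 152.4]
eef_rot: [3.142, 0.0, 0.239]
wrist_force: [0.0, 1.2, -1.3]
finger_gap: 0.2
t 6.3 local now [ -0.3 -22.2] 152.4 world tgt [501.3 -79.9 152. ] shift cm [0.03 0.18 0.04] turn [ 0.     0.    -0.001] F [ 0.   1.2 -1.3] gap 0.2
```

View pics/s7.png

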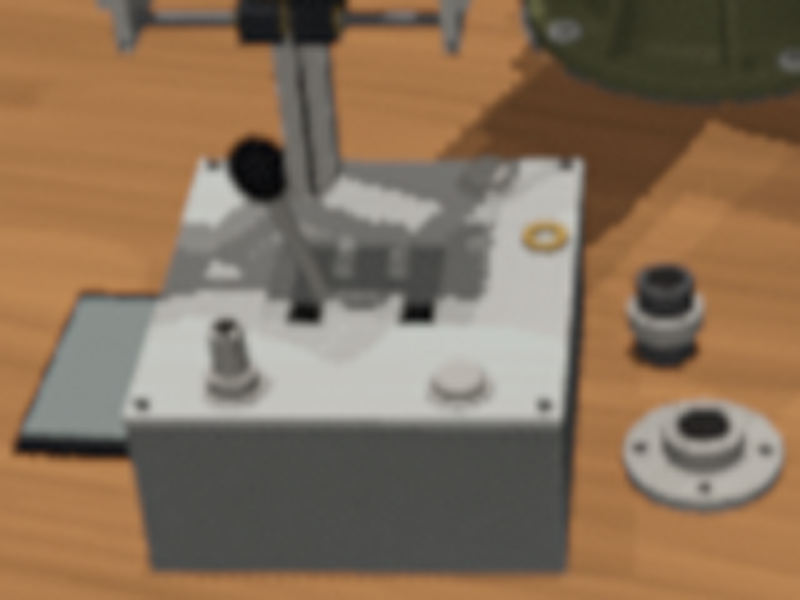

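```bash
python3 -m jog '[[0,0.15,0,0,0,0,0],[0,0.1,0,0,0,0,0],[0,0,0,0,0,0,0]]'
python3 -c "
from h import *
goto(-45,-52,152)"
```

```text
clock: 6.65
eef_pos: [501.2, -80.4, 152.4]
eef_rot: [-3.142, -0.0, 0.239]
wrist_force: [-0.6, 0.6, -1.6]
finger_gap: 0.5
t 6.65 local now [ -0.2 -24.5] 152.4 world tgt [ 464.2 -117.8  152. ] shift cm [-4.48  2.76  0.04] turn [-0.    -0.    -0.001] F [-0.6  0.6 -1.6] gap 0.5
```

```bash
python3 -m jog '[[0,-0.8,0,0,0,0,0],[-2.5,0,0,0,0,0,0],[-2.5,0,0,0,0,0,0],[0,1.8,0.3,0,0,0,0],[0,1.8,0.3,0,0,0,0],[0.8,0,0,0,0,0,0],[0,0,0,0,0,0,0]]'
python3 -c "
from h import *
goto(28,-53,146)
crop('scene',180,170,340,290,5,'pics/s8.png')
"
```

```text
clock: 7.35
eef_pos: [467.6, -117.0, 146.5]
eef_rot: [3.142, -0.0, 0.239]
wrist_force: [-0.2, 0.4, 0.2]
finger_gap: 0.7
t 7.35 local now [-41.5 -52.1] 146.5 world tgt [ 535.4 -101.4  146. ] shift cm [6.95 0.09 0.05] turn [ 0.    -0.    -0.001] F [-0.2  0.4  0.2] gap 0.7
```

View pics/s8.png

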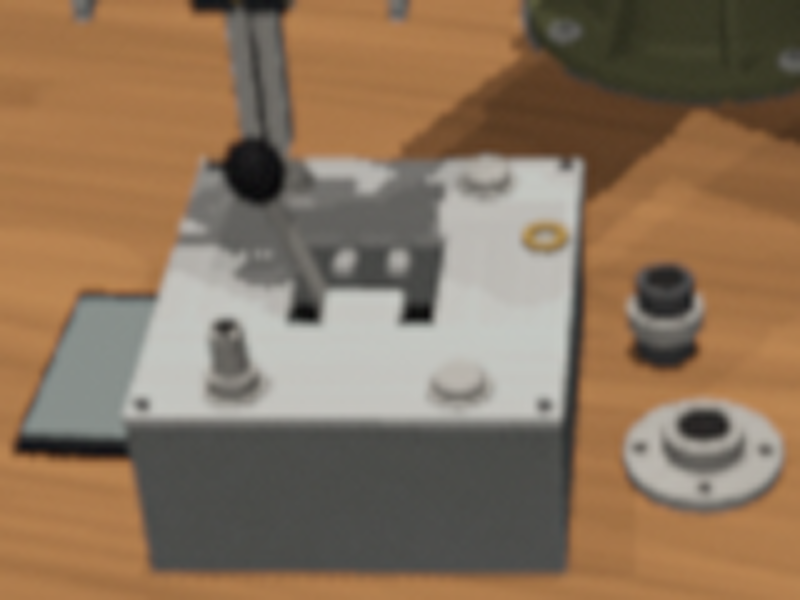

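Knob at (254,169), at the channel's -y end, with the fingers behind it on its -x side. Pushing into the +x slot.

```bash
python3 -m jog '[[1.2,0.1,0,0,0,0,0],[0.8,0,0,0,0,0,0],[0.7,0,0,0,0,0,0],[0.7,0,0,0,0,0,0],[0.7,0,0,0,0,0,0],[0.7,0,0,0,0,0,0],[0,0,0,0,0,0,0]]'
python3 -c "
from h import *
goto(28,-53,146)
crop('scene',180,170,340,290,5,'pics/s9.png')
knobpix([(30,-53),(40,-53),(52,-53),(52,-50)])
"
```

```text
clock: 8.1
eef_pos: [514.4, -106.9, 146.1]
eef_rot: [-3.141, 0.0, 0.239]
wrist_force: [-1.9, 0.4, 0.0]
finger_gap: 0.7
t 8.1 local now [  6.3 -53.3] 146.1 world tgt [ 535.4 -101.4  146. ] shift cm [ 2.17 -0.03  0.01] turn [-0.  0. -0.] F [-1.9  0.4  0. ] gap 0.7
(30, -53) [248. 208.]
(40, -53) [245. 224.]
(52, -53) [242. 244.]
(52, -50) [248. 242.]
```

View pics/s9.png

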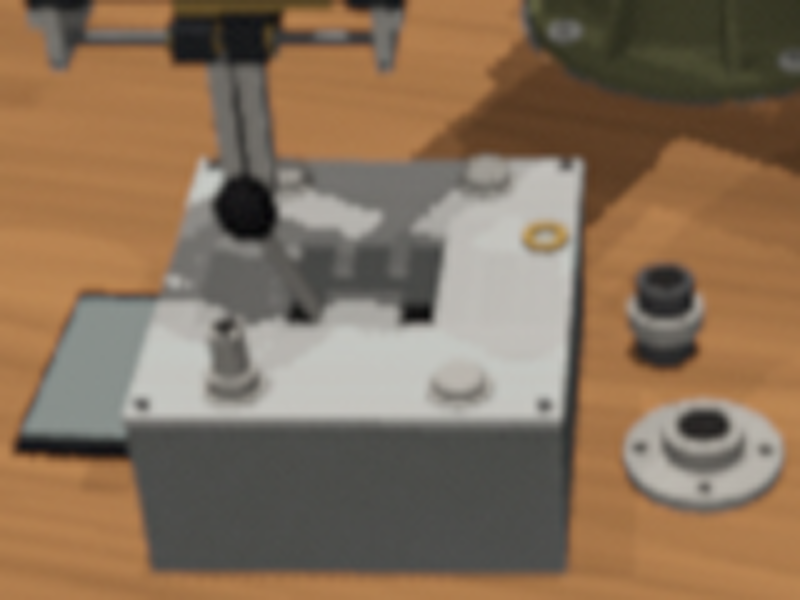

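Knob at (246,208), so x≈30 in the right slot. Pushing the remaining 22 mm.

```bash
python3 -m jog '[[0.6,0,0,0,0,0,0],[0.6,0,0,0,0,0,0],[0.5,0,0,0,0,0,0],[0.3,0,0,0,0,0,0],[0.1,0,0,0,0,0,0],[0,0,0,0,0,0,0]]'
python3 -c "
from h import *
goto(28,-53,146)
crop('scene',180,170,340,290,5,'pics/s10.png')
"
```

```text
clock: 8.8
eef_pos: [534.3, -102.2, 146.4]
eef_rot: [-3.142, -0.0, 0.239]
wrist_force: [-0.6, -1.1, -1.0]
finger_gap: 0.2
t 8.8 local now [ 26.8 -53.4] 146.4 world tgt [ 535.4 -101.4  146. ] shift cm [ 0.12 -0.04  0.04] turn [-0.    -0.    -0.001] F [-0.6 -1.1 -1. ] gap 0.2
```

View pics/s10.png

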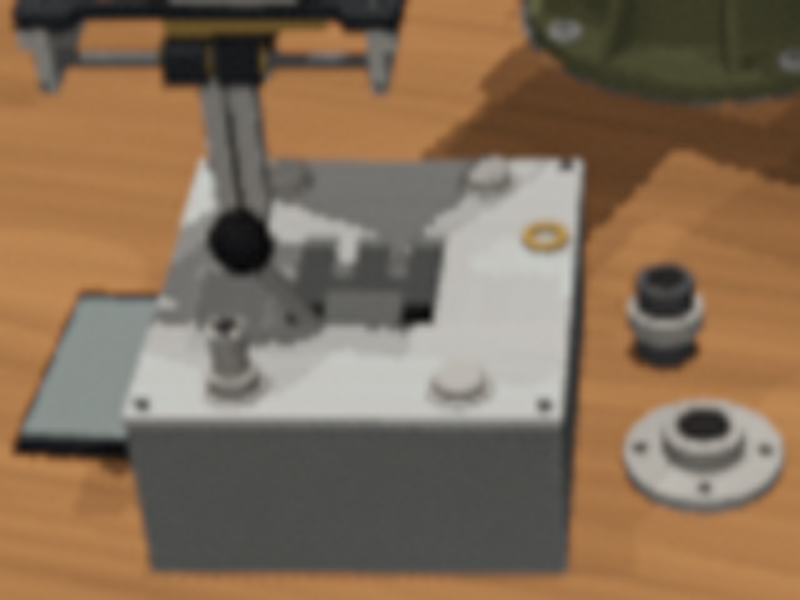

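```bash
python3 -m jog '[[0.15,0,0,0,0,0,0],[0.1,0,0,0,0,0,0],[0.1,0,0,0,0,0,0],[0,0,0,0,0,0,0]]'
python3 -c "
from h import *
goto(28,-53,146)"
```

```text
clock: 9.25
eef_pos: [537.0, -101.5, 146.2]
eef_rot: [-3.141, 0.002, 0.239]
wrist_force: [-6.6, -0.9, -0.3]
finger_gap: 0.5
t 9.25 local now [ 29.6 -53.4] 146.2 world tgt [ 535.4 -101.4  146. ] shift cm [-0.16 -0.04  0.02] turn [-0.     0.002 -0.001] F [-6.6 -0.9 -0.3] gap 0.5
```

Force rises to 6.6 N, against the 2 to 3 N the lever takes, so it is at the stop. Backing off and up.

```bash
python3 -m jog '[[-1,0,0,0,0,0,0],[-2.5,0,0,0,0,0,0],[-2.5,0,0,0,0,0,0],[-3,0,-2,0,0,0,0],[-3,0,-3,0,0,0,0],[-3,0,-3,0,0,0,0],[0,3,0,0,0,0,0],[0,0,0,0,0,0,0]]'
python3 -m jog '[[-3,2,0,0,0,0,0],[-2,3,0,0,0,0,0],[-2,3,0,0,0,0,0],[0,3,0,0,0,0,0],[0,3,0,0,0,0,0],[0,3,0,0,0,0,0],[0,3,0,0,0,0,0],[0,0,0,0,0,0,0]]'
python3 -c "
from h import *
goto(28,-53,146)
crop('scene',180,170,340,290,5,'pics/s11.png')
c=vision.camera('top');cv2.imwrite('pics/t11.png',c['color'])
"
```

```text
clock: 10.05
eef_pos: [399.1, -168.0, 228.0]
eef_rot: [3.138, -0.003, 0.237]
wrist_force: [-0.4, 0.1, 0.7]
finger_gap: 0.5
clock: 10.85
eef_pos: [378.4, -378.7, 225.4]
eef_rot: [-3.141, 0.0, 0.237]
wrist_force: [0.1, 0.5, 0.5]
finger_gap: 0.3
t 10.85 local now [-190.2 -285.1] 225.4 world tgt [ 535.4 -101.4  146. ] shift cm [ 21.77 -23.25   7.95] turn [-0.001  0.    -0.002] F [0.1 0.5 0.5] gap 0.3
```

View pics/s11.png

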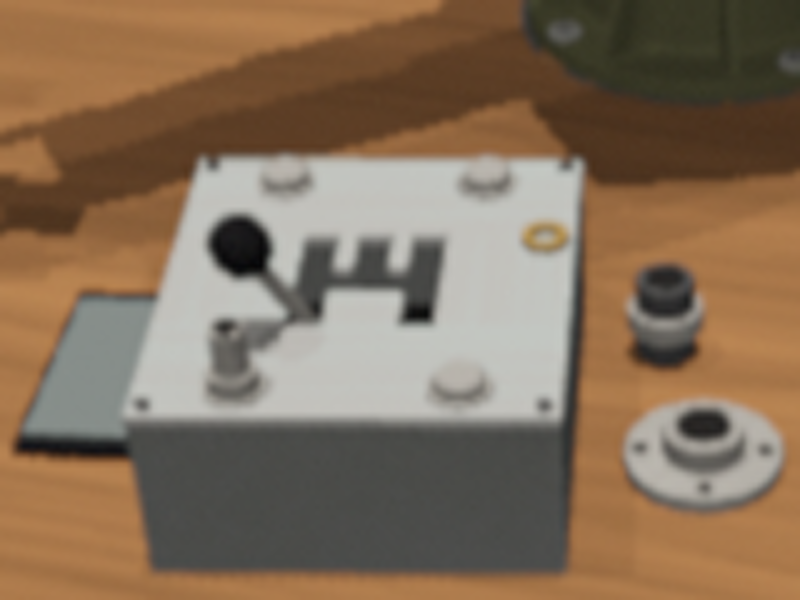

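View pics/t11.png

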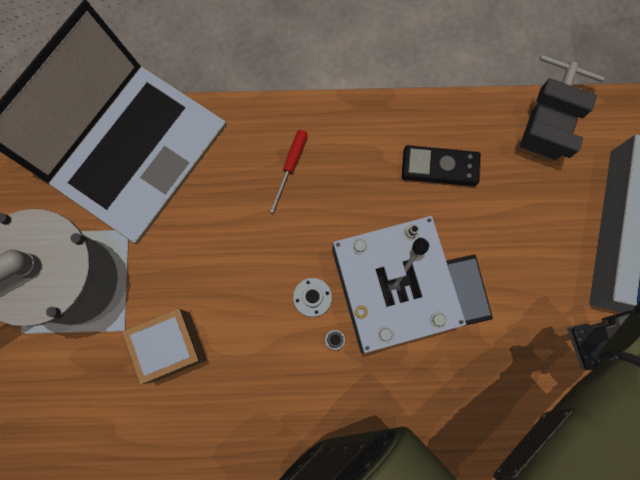

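```bash
python3 -m jog '[[-2,-2,0,0,0,0,0],[-2,-2,0,0,0,0,0],[0,-2,0,0,0,0,0],[0,0,0,0,0,0,0],[0,0,0,0,0,0,0]]'
python3 - <<'E'
from h import *
t=vision.camera("top");s=vision.camera("scene")
k,e=tri(t,(421,246),s,(239/5+180-.4,245/5+170-.4));print(k,e)
c_,s_=np.cos(YAW),np.sin(YAW);R=np.array([[c_,s_],[-s_,c_]])
l=R@(k[:2]-C);print(l,np.linalg.norm(l-[92,-55]))
cv2.imwrite("pics/s12.png",s["color"])
st=monitor.read_state();print(st["wrist_force"],abs(st["qd"]).max(),st["eef_pos"],st["clock"])
E
```

```text
clock: 11.45
eef_pos: [325.5, -327.6, 226.9]
eef_rot: [3.14, -0.001, 0.24]
wrist_force: [1.0, -0.2, -0.4]
finger_gap: 0.3
[559.18103533 -96.59752377 155.78484512] 1.3271771454521843
[ 52.27813336 -53.9383605 ] 39.73605123400374
[-0.58399431 -0.65027992  0.87202602] 0.011660721134497443 [ 325.60763346 -328.15266086  226.5107898 ] 11.55
```

View pics/s12.png

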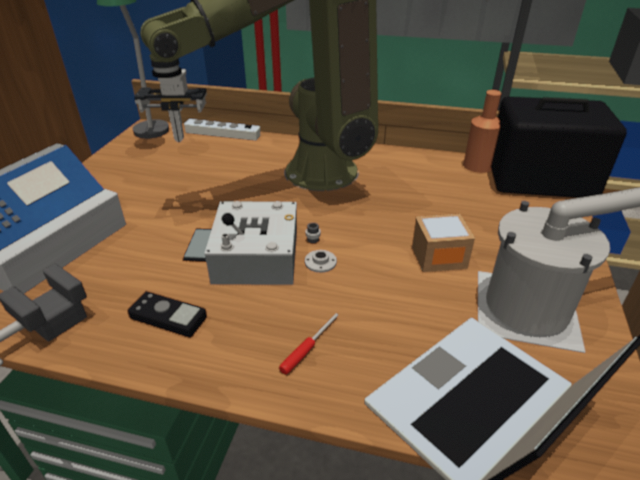

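The knob is 40 mm from the stub, so it is at the stop. The loose things are where they were and the arm is clear.

```bash
python3 -c "
from cell import order
print(order.sign_off())"
```

```text
the job is handed in; nothing more can be done
None
```

The lever is fully home in the slot beside the tall stub (the +x, -y port), and I handed the job in at about 11.6 s. I pushed it with shut fingers only: out of the off slot, along the cross channel to its -y end, then into the +x slot.

- **Lever position:** the last two-view fix puts the knob at (52, -54) mm in the selector's frame, 156 mm high. That is about 40 mm from the stub's axis, and the limit is 49 mm.
- **Stop:** the wrist force rose to 6.6 N at the end of the last push, well above the 2 to 3 N the lever takes to move, so it was against the stop.
- **Surroundings:** by eye in the last pictures, the loose things stand where they did at the start. The fingers were more than 300 mm from the knob, and the wrist force was within about 1 N of zero.
- **Checks that disagreed:** none of any weight. The two views differed by 1 to 3 mm, and the plate corners came out up to 4 mm lower than the stated height.

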